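Press a drawer front home with the one-hand clamp

TASK

Stand the loose pine pad block upright between the clamp's far jaw and the drawer front and let go of it, then pump the clamp's trigger until the drawer front is pressed fully home on its dowels and feels snugly gripped - stop as soon as the trigger stiffens, do not force it. Then press the release paddle so that the jaw springs fully open, and leave the block standing there. Move the drawer front and the jaw only by the clamp, never by hand, and leave everything else where it is.

Things in the scene. Friction and masses are not known exactly. Their poses are not given: they have to be found in the camera images.
- clamp: One-hand bar clamp screwed down on a plywood board (290 x 400 x 12 mm; fixed). Origin: on the table under the bar, level with the inner face of the body jaw; axes: y along the bar from the body towards the far jaw, x from the bar towards the drawer, z up. The clamp's black grip and its trigger stick out to -x, the jaws and the drawer lie on the +x side.
- caul_center (a point): Centre of the loose pine pad block, which stands upright on the table: 26 mm thick (its x), 56 mm wide (its y), 90 mm tall (z), 75 g. It is the taller, thinner of the loose pine blocks. Between the jaws it stands on the board (12 mm above the table) with its wide faces towards panel and jaw, centred on the jaw pad across the bar; it may be taken across its 56 mm width near the top, above jaw and drawer.
- jaw_pad (a point): Middle of the far jaw's rubber face (44 mm wide, 36 mm tall, 34 mm above the table), which looks along the clamp's -y at the drawer front. The jaw's top is 62 mm above the table.
- jaw (a joint): How far the far jaw has been drawn towards the body, m: 0 fully open. A ratchet holds it in notches 8 mm apart; a return spring of about 5 N opens it when the release is pressed and the trigger is at rest.
- panel_face (a point): Middle of the outer face of the drawer front (116 mm wide, 52 mm tall, 12 mm thick, top 64 mm above the table), looking along the clamp's +y to the jaw pad.
- panel (a joint): Distance of the drawer front from the drawer, m: 0 fully home. It sits on its dowels with about 7 N of friction.
- trigger_push (a point): Point on the trigger's outer flat face (the face towards the clamp's +y), 80 mm from the hinge, 50 mm above the table. The trigger is an upright black paddle 10 mm thick, 20 to 68 mm above the table, that sticks out to the clamp's -x and swings in the plane of the table towards the clamp's -y, to the fixed grip (18 mm thick, its outer face 68 mm from the trigger's outer face). It can be pushed with shut fingers or squeezed against the grip.
- trigger (a joint): Swing of the trigger, rad: 0 at rest, ends on a rubber bumper at 0.43 (34 mm at the push point), springs back by itself. The first 0.18 rad is free play; a stroke to the bumper, then all the way back, draws the jaw one notch (8 mm). Idle it takes 4 to 7 N, pushing the front 10 to 15 N; once the front is home and gripped it turns stiff before the bumper. It bends above 40 N.
- release_pad (a point): Top middle of the release paddle (30 x 32 mm, black, on top of the clamp's body by the body jaw, about 111 mm above the table).
- release (a joint): Swing of the release paddle, rad: 0 at rest, pressed straight down to at most 0.25 (about 11 mm); from about 0.1 (5 mm) on the ratchet is free. It takes 3 to 10 N, more while the clamp is loaded. It clicks a little by itself as the jaw advances.
- drawer: Small wooden drawer between the jaws, 110 mm wide, 50 mm tall, open on top, held on the board (fixed); its front is the panel. Origin: under the middle of its back, on the board.
- offcut: Short pine offcut, 45 x 45 x 50 mm; leave alone.
- jar: Glass jar, 72 mm across, 85 mm tall; leave alone.
- glue: White bottle on the clamp's board, 40 mm across, 100 mm tall; leave alone.

How it is judged:
By the outcome, as a careful person would: the job done as asked, in the order asked, and still so for the second after the job is handed in, with the robot touching nothing.
It also fails if it takes over 70 s, if anything falls off the work surface, if the arm or the gripper's body presses on something with over 40 N, if the wrist force passes 120 N, or if a joint passes its speed limit or range.

ROBOT

A 6-joint arm with a two-finger parallel gripper is mounted at the origin on the work surface. World frame = base frame: x ahead of the robot, y to its left, z up, the work surface at z = 0. Lengths are in m, angles in rad, forces in N, time in s.
With the tool pointing down it reaches from about 0.25 to 0.775 m from the base axis. Payload 4 kg.
Tool frame: the origin (TCP) lies on the centre line of the jaws, within the pads' length; the fingertips stand 14 mm ahead of it and the grasp point (between the pads) lies 5 mm behind it (robot.tcp_to_tips is the distance from the TCP to the fingertips, in m); z points along the fingers, y is the line along which they close (so a half turn about z gives the same grasp; the last joint's range is limited). The gripper opens to 94 mm and grips with 3 to 60 N. Pads are 16 mm wide; open, the fingers measure 119 mm over their backs; the gripper's body (75 mm by 177 mm) begins 78 mm behind the grasp point.
Start: joints at [1.205, 0.087, 1.371, -0, 1.684, -0.103], TCP at [0.143, 0.531, 0.22] pointing down, gripper open.
Joint ranges: [-3.1, 3.1], [-0.76, 2.03], [0.27, 2.55], [-1.08, 4.22], [0.17, 2.65], [-2.57, 2.57]. Speed limits (rad/s): [2.79, 2.79, 3.14, 3.14, 3.14, 3.14].

INTERFACE

Orientations are given as [roll, pitch, yaw] about the fixed x, y, z axes, in that order (R = Rz(yaw) Ry(pitch) Rx(roll)).
In Python, from bench import robot gives the robot as it stands.
- The arm moves only by the tool carry_out, never from a script. Its argument "increments" is a list of rows, each a list of 3 entries, a list of its own where there are three numbers: the closure in counts, from 0 (fully open) to 255 (shut), then the shift along the tool's x, y, z in mm, then the turn about the tool's z in degrees. In form: [[fingers, [dx, dy, dz], twist], ...]. A call has 1 to 8 rows; each row shifts and turns the commanded pose from where the row before left it, along the tool's axes as they then stand; what a row does not reach is not made up. A row lasts 1/10 s, in which the tool goes at most 50 mm and 8.59 degrees, less where a joint would pass 70% of its speed; a pose out of reach is approached as far as the arm can. A call with a gripper value outside its range is refused whole. The fingers move at their own pace and stop on an object; the grip force is fixed at half the most. Time passes only in rows, so rows that do not move let the fingers close. It gives the time, the measured TCP pose, the force, the opening and the grip force at its end, in the units of the state.
- robot.get_obs(): the state, without advancing time (a new reading comes with each control period).
- robot.snapshot(name): name is "scene" or "side" or "wrist"; returns the picture (420x560x3 uint8, blue, green, red); there is no depth.
- robot.get_calibration(name): a dict with "vfov" (degrees; the focal length in pixels is half the picture's height over the tangent of half this angle, whatever the lens; pixels are square), "cx", "cy" (the principal point, pixels), "T" (4x4, takes a point from camera to world coordinates). Camera axes: x right, y down, z forward; pixel columns grow to the right and rows downward; lengths in m; the calibration is good to about 2 mm. The wrist camera is an equidistant fisheye: a pixel r from the principal point sees the ray r / f radians off the axis. A picture is of the moment at which its call begins: read the wrist's pose just before it. get_calibration takes no time and is no camera call; for the wrist camera it gives the pose at the moment of the call.
- robot.close_job(): hands the job in; it is judged then, once.
The state is a dict: "time": time; "joint_positions": joint angles; "qvel": joint speeds; "joint_torque": joint torques, N m; "tool_pos": TCP position; "ee_rot": TCP orientation; "wrist_force": force on the tool from outside, world axes, zero at the start; "wrist_torque": the same for the moment, N m; "width": finger opening in m; "finger_force": force on a finger pad.
Only numpy, scipy, OpenCV 4.12 (cv2) and the standard library are available. Lean on these libraries where they do the work, as an engineer would, in place of code of your own. Each camera call takes 0.05 s, during which the arm holds its last target. There are 200 camera calls.

## Working session

There is one attempt and no reset: what is moved stays moved. The work goes in short steps, Python scripts to look and compute and a tool call to move; the robot and the scene stay as the last step left them, time stands still between calls to the robot, and variables do not carry over. Pictures are saved under pics/ and viewed, at most 10 in all, crops included, and the job is handed in when it is done.

Besides the shell and the picture viewer there is one more tool, called after "Emit:" by a JSON object that holds its "name" and its "arguments". carry_out: Moves the arm, as the interface text tells. Its arguments: {"type":"object","properties":{"increments":{"type":"array","items":{"type":"array"}}},"required":["increments"]}

```bash
mkdir -p pics
cat > h.py <<'E'
import numpy as np, cv2
from bench import robot
def snap(n,f,crop=None,s=1):
    im=robot.snapshot(n)
    if crop: x0,y0,x1,y1=crop; im=im[y0:y1,x0:x1]
    cv2.imwrite('pics/'+f,cv2.resize(im,None,fx=s,fy=s,interpolation=cv2.INTER_CUBIC))
def ray(n,u,v,c=None):
    c=c or robot.get_calibration(n); f=210/np.tan(np.radians(c['vfov'])/2); T=np.array(c['T'])
    x,y=u-c['cx'],v-c['cy']
    if n=='wrist':
        r=np.hypot(x,y); t=r/f; d=np.array([x/r*np.sin(t),y/r*np.sin(t),np.cos(t)]) if r>0 else np.array([0,0,1.])
    else: d=np.array([x/f,y/f,1.])
    return T[:3,3],T[:3,:3]@d
def atz(n,u,v,z,c=None):
    o,d=ray(n,u,v,c); return o+d*(z-o[2])/d[2]
def proj(n,P,c=None):
    c=c or robot.get_calibration(n); f=210/np.tan(np.radians(c['vfov'])/2); T=np.array(c['T'])
    p=T[:3,:3].T@(np.array(P)-T[:3,3])
    if n=='wrist':
        r=np.hypot(p[0],p[1]); t=np.arctan2(r,p[2]); return c['cx']+f*t*p[0]/r, c['cy']+f*t*p[1]/r
    return c['cx']+f*p[0]/p[2], c['cy']+f*p[1]/p[2]
E
python3 - <<'E'
from h import *
np.set_printoptions(precision=3,suppress=True)
for n in ('scene','side','wrist'):
    im=robot.snapshot(n); cv2.imwrite(f'pics/{n}0.png',cv2.resize(im,None,fx=1.4,fy=1.4))
    c=robot.get_calibration(n); print(n,c['vfov'],np.array(c['T']))
print(robot.get_obs())
E
```

```text
scene 45.62098540825448 [[ 0.815  0.342 -0.467  1.102]
 [ 0.579 -0.508  0.638 -0.618]
 [-0.019 -0.791 -0.612  0.786]
 [ 0.     0.     0.     1.   ]]
side 47.82772801722193 [[ 0.968 -0.145  0.203  0.352]
 [-0.249 -0.524  0.815 -0.893]
 [-0.012 -0.84  -0.543  0.767]
 [ 0.     0.     0.     1.   ]]
wrist 65.70646984690485 [[ 0.26   0.93   0.258  0.067]
 [ 0.966 -0.25  -0.072  0.551]
 [-0.003  0.268 -0.963  0.383]
 [ 0.     0.     0.     1.   ]]
{'time': 0.15, 'joint_positions': array([ 1.205,  0.088,  1.372,  0.   ,  1.684, -0.103]), 'qvel': array([ 0.001, -0.001, -0.004, -0.002, -0.002, -0.001]), 'joint_torque': array([  0.002, -34.064, -30.279,   0.072,   0.031,  -0.   ]), 'tool_pos': array([0.143, 0.531, 0.219]), 'ee_rot': array([-3.14 , -0.   ,  2.879]), 'wrist_force': array([-0.285,  0.367, -0.194]), 'wrist_torque': array([ 0.04 , -0.059,  0.057]), 'finger_force': 0.0, 'width': 0.09389848765046657}
```

View pics/scene0.png

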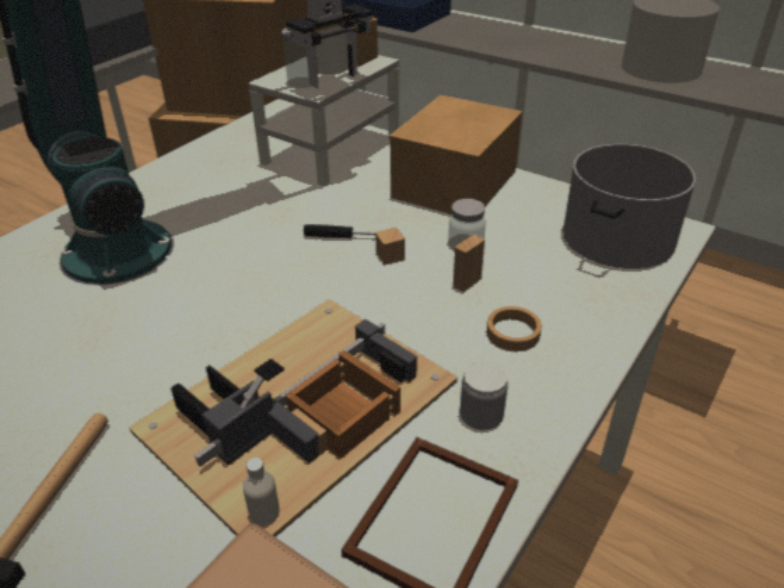

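View pics/side0.png

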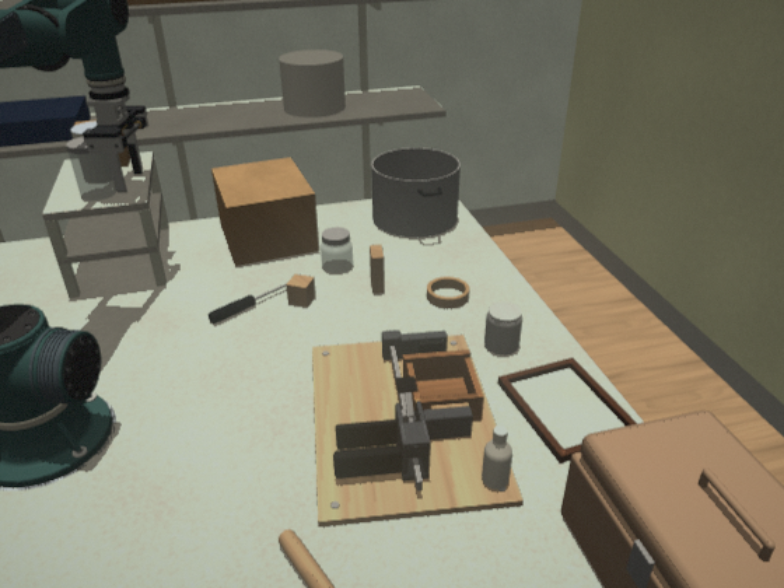

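The scene and side views show the clamp board (scene corners about (331,301), (457,378), (131,428)), the upright block at (468,263) beside the jar, and the offcut at (390,245). I'll enlarge both for measuring.

Run:
```python
from h import *
snap('scene','s1.png',(85,155,345,385),3)
snap('side','d1.png',(210,160,380,370),2.8)
```

```text
(no output)
```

View pics/s1.png

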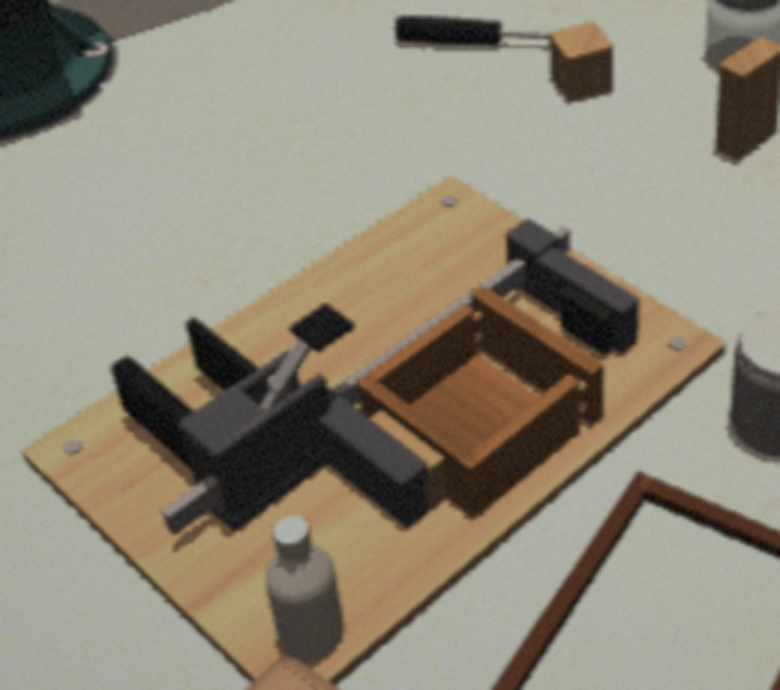

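View pics/d1.png

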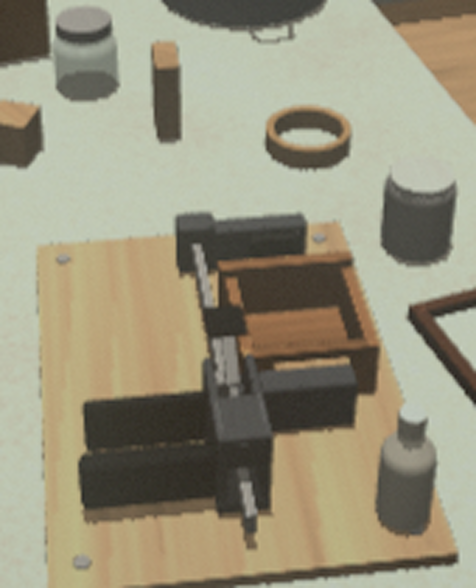

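Run:
```python
from h import *
np.set_printoptions(precision=4,suppress=True)
S=lambda u,v,z:atz('scene',85+u/3,155+v/3,z)
D=lambda u,v,z:atz('side',210+u/2.8,160+v/2.8,z)
for n,f,u,v,z in [('cA',S,452,177,.012),('cB',S,724,347,.012),('cC',S,24,454,.012),('cA',D,38,247,.012),('cB',D,340,222,.012),('cD',D,455,555,.012),
 ('rel',S,322,327,.111),('rel',D,225,320,.111),('trTip',S,190,320,.068),('trTip',D,85,401,.068),('grTip',S,115,360,.068),('grTip',D,80,457,.068),
 ('panOutL',S,490,287,.064),('panOutR',S,603,366,.064),('panInL',S,474,295,.064),('panOutL',D,218,262,.064),('panOutR',D,350,255,.064),
 ('jawNearL',S,530,268,.062),('jawNearR',S,610,318,.062),('jawFarR',S,637,297,.062),('jawL',D,215,235,.062),('jawR',D,304,230,.062),
 ('bodyjawR',D,354,370,.062),('bodyjawRfar',S,428,466,.062)]:
    print(n,f(u,v,z))
C=lambda u,v,z:atz('scene',u/1.4,v/1.4,z)
for p in [(455,251),(473,238),(484,241),(467,256)]: print('blk scene',C(*p,.09))
for p in [(456,287),(466,291)]: print('blk base',C(*p,0))
for p in [(153,45),(177,42),(181,55),(155,57)]: print('blk side',D(*p,.09))
for p in [(158,140),(181,138)]: print('base',D(*p,0))
```

```text
cA [0.4559 0.1075 0.012 ]
cB [0.7411 0.0647 0.012 ]
cC [ 0.4032 -0.2879  0.012 ]
cA [0.4563 0.1024 0.012 ]
cB [0.742 0.065 0.012]
cD [ 0.6842 -0.3298  0.012 ]
rel [ 0.5656 -0.1521  0.111 ]
rel [ 0.5647 -0.1552  0.111 ]
trTip [ 0.4515 -0.1688  0.068 ]
trTip [ 0.4526 -0.1682  0.068 ]
grTip [ 0.4381 -0.224   0.068 ]
grTip [ 0.4386 -0.2227  0.068 ]
panOutL [ 0.5993 -0.023   0.064 ]
panOutR [ 0.7081 -0.0414  0.064 ]
panInL [ 0.595  -0.0358  0.064 ]
panOutL [ 0.5948 -0.0278  0.064 ]
panOutR [ 0.707  -0.0484  0.064 ]
jawNearL [0.6095 0.0106 0.062 ]
jawNearR [0.6854 0.0005 0.062 ]
jawFarR [0.6893 0.0285 0.062 ]
jawL [0.6033 0.0124 0.062 ]
jawR [ 0.6814 -0.0013  0.062 ]
bodyjawR [ 0.6605 -0.1828  0.062 ]
bodyjawRfar [ 0.6653 -0.172   0.062 ]
blk scene [0.6168 0.2617 0.09  ]
blk scene [0.6227 0.3143 0.09  ]
blk scene [0.6435 0.3168 0.09  ]
blk scene [0.6416 0.2602 0.09  ]
blk base [0.6145 0.2771 0.    ]
blk base [0.6356 0.277  0.    ]
blk side [0.6194 0.3168 0.09  ]
blk side [0.6455 0.3163 0.09  ]
blk side [0.6426 0.2877 0.09  ]
blk side [0.6154 0.2908 0.09  ]
base [0.6117 0.2707 0.    ]
base [0.6364 0.268  0.    ]
```

Emit:
{"name": "carry_out", "arguments": {"increments": [[0,[0,0,-50],0],[0,[-20,-5,-40],0],[0,[-48,-9,0],0],[0,[-48,-9,0],0],[0,[-48,-9,0],0],[0,[-48,-9,0],0],[0,[-48,-9,0],0],[0,[-48,-9,0],0]]}}

```text
time: 1.05
tool_pos: [0.4265, 0.393, 0.3095]
ee_rot: [3.141, -0.0, 2.879]
wrist_force: [0.2, 0.7, 0.1]
width: 0.0941
finger_force: 0.0
```

Emit:
{"name": "carry_out", "arguments": {"increments": [[0,[-48,-9,0],0],[0,[-48,-9,0],0],[0,[-48,-9,20],0],[0,[-48,-9,30],0],[0,[-48,-9,30],0],[0,[0,0,0],-5],[0,[0,0,0],-6],[0,[0,0,0],0]]}}

```text
time: 1.85
tool_pos: [0.6318, 0.2943, 0.237]
ee_rot: [-3.141, -0.002, 3.07]
wrist_force: [-1.0, 0.4, 1.3]
width: 0.0942
finger_force: 0.0
```

Run:
```python
from h import *
o=robot.get_obs(); print(o['tool_pos'],o['ee_rot'])
print(robot.get_calibration('wrist')['T'])
snap('wrist','w1.png',None,1.4)
```

```text
[0.63180647 0.29434229 0.23702919] [-3.14098374e+00 -1.62247711e-03  3.06973254e+00]
[[ 0.0722504   0.96131405  0.26581043  0.55363054]
 [ 0.99738555 -0.06926512 -0.02060103  0.29996959]
 [-0.00139267  0.26660392 -0.96380517  0.40143861]
 [ 0.          0.          0.          1.        ]]
```

View pics/w1.png

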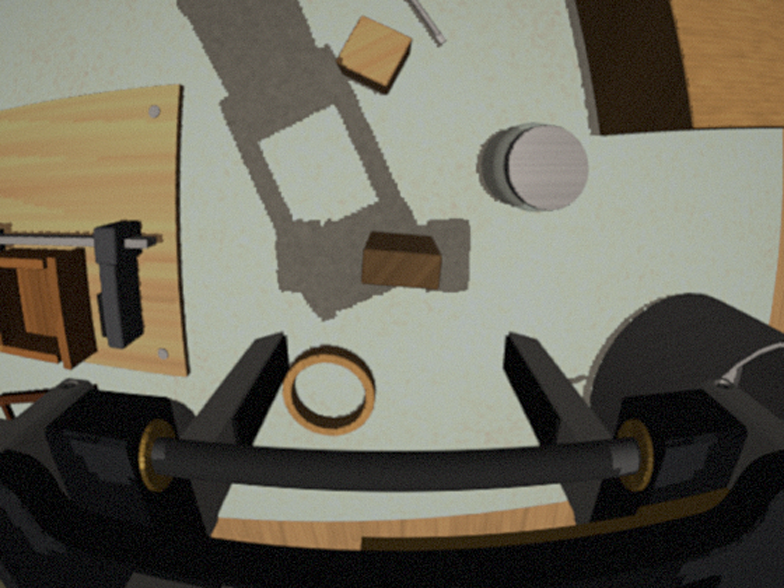

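The wrist picture shows the block's top with corners (363,250), (441,258), (440,289), (362,282). The jar is at (545,167), well clear of it; the far jaw, panel and board corners are at the left.

Run:
```python
from h import *
np.set_printoptions(precision=4,suppress=True)
W=lambda u,v,z:atz('wrist',u/1.4,v/1.4,z)
P=[W(*p,.09) for p in [(363,250),(441,258),(440,289),(362,282)]]
for p in P: print(p)
print('c',np.mean(P,0),'dir',P[1]-P[0],P[2]-P[3])
for n,u,v,z in [('jar',547,167,.085),('cA',183,86,.012),('cB',188,374,.012),('jawFarR',143,338,.062),('jawNearR',108,345,.062),('jawFarL',140,222,.062),('jawNearL',97,232,.062),('pad?',100,307,.052),('panOutR',95,358,.064),('panOutL',53,252,.064),('barfar',160,240,.05)]: print(n,W(u,v,z))
```

```text
[0.6097 0.2732 0.09  ]
[0.6194 0.3272 0.09  ]
[0.6419 0.3254 0.09  ]
[0.6327 0.2704 0.09  ]
c [0.6259 0.299  0.09  ] dir [0.0097 0.054  0.    ] [0.0092 0.055  0.    ]
jar [0.5588 0.408  0.085 ]
cA [0.4564 0.1139 0.012 ]
cB [0.7358 0.0728 0.012 ]
jawFarR [0.6763 0.063  0.062 ]
jawNearR [0.682  0.0191 0.062 ]
jawFarL [0.5735 0.084  0.062 ]
jawNearL [0.5761 0.035  0.062 ]
pad? [0.6472 0.0127 0.052 ]
panOutR [ 0.6943 -0.0008  0.064 ]
panOutL [ 0.5874 -0.0239  0.064 ]
barfar [0.5922 0.0944 0.05  ]
```

Emit:
{"name": "carry_out", "arguments": {"increments": [[0,[5,4,40],6],[0,[0,0,50],0],[0,[0,0,45],0],[0,[0,0,23],0],[255,[0,0,0],0],[255,[0,0,0],0],[255,[0,0,0],0],[255,[0,0,0],0]]}}

```text
time: 2.7
tool_pos: [0.6284, 0.2999, 0.0837]
ee_rot: [3.139, 0.005, 2.966]
wrist_force: [-0.8, -0.2, 0.8]
width: 0.0654
finger_force: 0.0
```

Emit:
{"name": "carry_out", "arguments": {"increments": [[255,[0,0,0],0],[255,[0,0,0],0],[255,[0,0,0],0],[255,[0,0,0],0],[255,[0,0,-10],0],[255,[0,0,-40],0],[255,[0,0,-50],0],[255,[0,0,-50],0]]}}

```text
time: 3.5
tool_pos: [0.6259, 0.2989, 0.2305]
ee_rot: [-3.14, -0.003, 2.966]
wrist_force: [1.0, 1.0, 0.0]
width: 0.0554
finger_force: 30.0
```

Emit:
{"name": "carry_out", "arguments": {"increments": [[255,[-12,-44,0],0],[255,[-12,-44,0],0],[255,[-11,-44,0],0],[255,[-11,-43,0],0],[255,[-11,-43,0],0],[255,[-11,-43,0],0],[255,[-11,-43,0],0],[255,[0,0,0],8]]}}

```text
time: 4.3
tool_pos: [0.6512, -0.0202, 0.2294]
ee_rot: [-3.139, -0.001, 2.816]
wrist_force: [0.8, -0.1, -0.7]
width: 0.0561
finger_force: 29.9
```

Emit:
{"name": "carry_out", "arguments": {"increments": [[255,[0,0,0],8],[255,[0,0,0],8],[255,[0,0,0],8],[255,[0,0,0],8],[255,[0,0,0],8],[255,[0,0,0],8],[255,[0,0,0],8],[255,[0,0,0],8]]}}

```text
time: 5.1
tool_pos: [0.6511, -0.0139, 0.2297]
ee_rot: [-3.14, -0.001, 1.704]
wrist_force: [-0.0, -0.1, -1.0]
width: 0.0558
finger_force: 29.9
```

Emit:
{"name": "carry_out", "arguments": {"increments": [[255,[0,0,0],8],[255,[0,0,0],8],[255,[0,0,20],0],[255,[0,0,0],0]]}}

```text
time: 5.5
tool_pos: [0.6499, -0.0137, 0.2068]
ee_rot: [-3.135, 0.0, 1.43]
wrist_force: [0.3, 0.4, -2.3]
width: 0.0559
finger_force: 30.0
```

Run:
```python
from h import *
np.set_printoptions(precision=4,suppress=True)
o=robot.get_obs(); print(o['tool_pos'],o['ee_rot'],o['width'])
im=robot.snapshot('wrist'); cv2.imwrite('pics/w2.png',cv2.resize(im[60:300,130:430],None,fx=2.6,fy=2.4,interpolation=cv2.INTER_CUBIC))
im=robot.snapshot('side')[170:330,250:380]; im2=robot.snapshot('scene')[200:330,200:330]
a=cv2.resize(im,(390,480),interpolation=cv2.INTER_CUBIC); b=cv2.resize(im2,(390,390),interpolation=cv2.INTER_CUBIC)
c=np.zeros((480,790,3),np.uint8); c[:,:390]=a; c[:390,400:]=b; cv2.imwrite('pics/ss2.png',c)
```

```text
[ 0.6499 -0.0137  0.2068] [-3.135   0.0001  1.4303] 0.0558981855260388
```

View pics/w2.png

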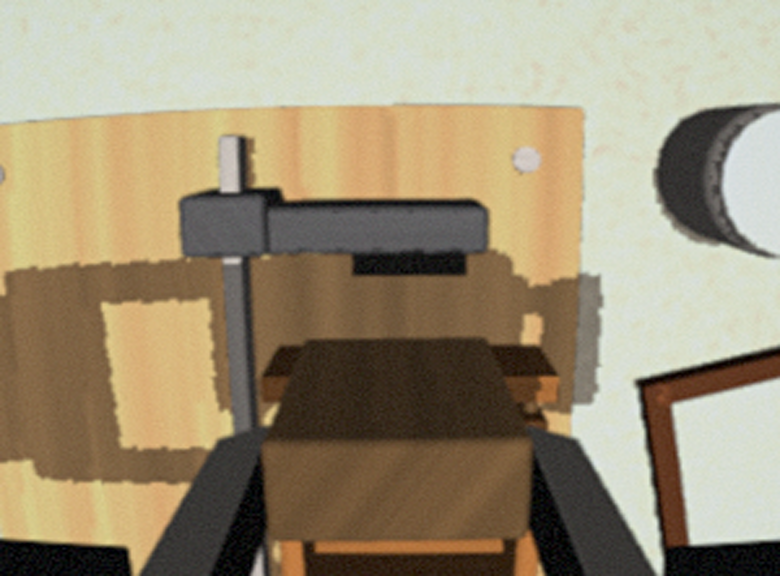

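View pics/ss2.png

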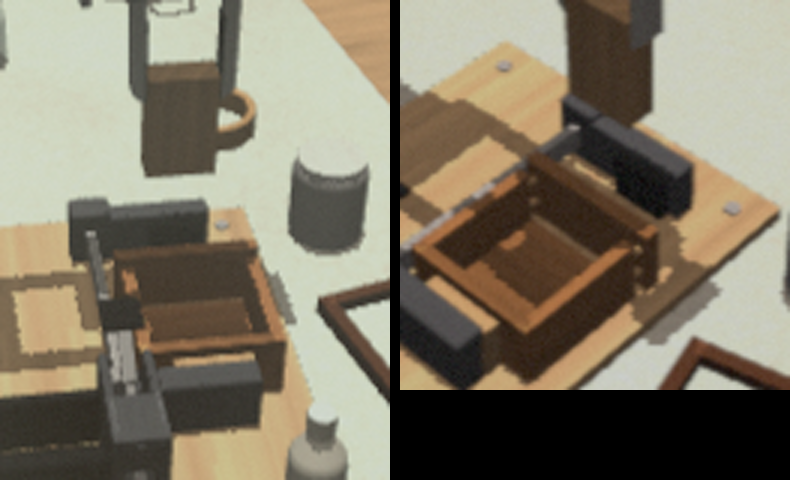

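The wrist crop shows the pad (u 352–466, front edge v 275), the panel's outer top edge (v 375, u 263–557) and the held block's lower +y edge (v 340, u 305–487).

Run:
```python
from h import *
np.set_printoptions(precision=4,suppress=True)
c=robot.get_calibration('wrist'); o=robot.get_obs(); t=o['tool_pos']; yaw=o['ee_rot'][2]
tx=np.array([np.cos(yaw),np.sin(yaw)]);ty=np.array([np.sin(yaw),-np.cos(yaw)])
W=lambda u,v,z:atz('wrist',u/2.6+130,v/2.4+60,z,c)
def q(n,p): d=p[:2]-t[:2]; print(n,p,'tool xy mm',1000*d@tx,1000*d@ty)
bz=t[2]-.080
for n,u,v,z in [('padL',352,275,.052),('padR',466,275,.052),('jawfaceL',270,253,.062),('jawfaceR',487,250,.062),('panL',263,375,.064),('panR',557,375,.064),('panInR',557,402,.064),
 ('blkBotL',305,340,bz),('blkBotR',487,340,bz),('blkTopL',267,440,bz+.09),('blkTopR',525,440,bz+.09),('blkTop2L',267,540,bz+.09),('blkTop2R',530,540,bz+.09)]: q(n,W(u,v,z))
S=lambda u,v,z:atz('scene',200+(u-400)/3,200+v/3,z); D=lambda u,v,z:atz('side',250+u/3,170+v/3,z)
for n,f,u,v,z in [('panL S',S,537,152,.064),('panR S',S,658,230,.064),('jawNR S',S,668,203-0,.062),('panL D',D,113,252,.064),('panR D',D,253,243,.064),('jawR D',D,208,206,.062),('jawL D',D,110,210,.062),('blkbotL',D,140,173,bz),('blkbotR',D,216,174,bz)]: q(n,f(u,v,z))
```

```text
padL [0.6366 0.0097 0.052 ] tool xy mm 21.30195984268888 -17.940164298914002
padR [0.6803 0.0036 0.052 ] tool xy mm 21.33375952377129 26.215842592106224
jawfaceL [0.6082 0.0249 0.062 ] tool xy mm 32.3862373006558 -48.1866138445279
jawfaceR [0.6889 0.0146 0.062 ] tool xy mm 33.44391092592373 33.11925511393874
panL [ 0.5967 -0.0253  0.064 ] tool xy mm -18.90213435820282 -52.51789155519275
panR [ 0.7099 -0.0413  0.064 ] tool xy mm -18.952547336174216 61.76144069542436
panInR [ 0.7089 -0.0534  0.064 ] tool xy mm -31.02101446204032 62.45014733674259
blkBotL [0.6255 0.0036 0.1302] tool xy mm 13.721315864298111 -28.077689835045728
blkBotR [ 0.6796 -0.004   0.1302] tool xy mm 13.712077316420935 26.5143752074241
blkTopL [0.6276 0.0049 0.2202] tool xy mm 15.248103120776806 -26.188334529912403
blkTopR [ 0.6782 -0.0023  0.2202] tool xy mm 15.250947160456125 24.937466759332555
blkTop2L [ 0.6227 -0.0194  0.2202] tool xy mm -9.417872721488777 -27.649033410795077
blkTop2R [ 0.6772 -0.0271  0.2202] tool xy mm -9.431362788179053 27.427291212811145
panL S [ 0.5946 -0.0262  0.064 ] tool xy mm -20.080894754831302 -54.53337088323643
panR S [ 0.7076 -0.0407  0.064 ] tool xy mm -18.645812106574898 59.41216748905654
jawNR S [ 0.6979 -0.0144  0.062 ] tool xy mm 6.043959258438835 46.14808142121305
panL D [ 0.5939 -0.0293  0.064 ] tool xy mm -23.312888134141765 -54.7256852851983
panR D [ 0.7056 -0.0477  0.064 ] tool xy mm -25.874820262097156 58.39037709966628
jawR D [0.6879 0.012  0.062 ] tool xy mm 30.782212766679788 32.52348080254978
jawL D [0.6074 0.0282 0.062 ] tool xy mm 35.57687601534947 -49.46506728502248
blkbotL [ 0.6183 -0.0202  0.1302] tool xy mm -10.853318500641858 -31.893680184324243
blkbotR [ 0.675  -0.0372  0.1302] tool xy mm -19.752176012671242 26.66298354377698
```

Emit:
{"name": "carry_out", "arguments": {"increments": [[255,[-1,4,0],0],[255,[0,0,35],0],[255,[0,0,35],0],[255,[0,0,25],0],[255,[0,0,12],0],[255,[0,0,2],0],[255,[0,0,2],0],[255,[0,0,0],0]]}}

```text
time: 6.45
tool_pos: [0.6566, -0.0156, 0.1013]
ee_rot: [3.138, -0.0, 1.43]
wrist_force: [0.6, -0.5, -1.0]
width: 0.0558
finger_force: 30.0
```

Emit:
{"name": "carry_out", "arguments": {"increments": [[255,[0,0,3],0],[255,[0,0,2],0],[255,[0,0,0],0]]}}

```text
time: 6.75
tool_pos: [0.6555, -0.0155, 0.0945]
ee_rot: [3.141, -0.0, 1.43]
wrist_force: [0.6, -1.0, -0.1]
width: 0.0559
finger_force: 30.0
```

Emit:
{"name": "carry_out", "arguments": {"increments": [[255,[0,0,1],0],[255,[0,0,1],0],[255,[0,0,0],0]]}}

```text
time: 7.05
tool_pos: [0.6555, -0.0154, 0.0944]
ee_rot: [3.14, -0.0, 1.43]
wrist_force: [-2.8, -0.3, 6.4]
width: 0.0557
finger_force: 30.0
```

Emit:
{"name": "carry_out", "arguments": {"increments": [[0,[0,0,-1],0],[0,[0,0,0],0],[0,[0,0,0],0],[0,[0,0,0],0],[0,[0,0,0],0],[0,[0,0,-20],0],[0,[0,0,-50],0],[0,[0,0,-50],0]]}}

```text
time: 7.85
tool_pos: [0.6543, -0.0154, 0.2124]
ee_rot: [-3.137, 0.0, 1.43]
wrist_force: [0.5, 0.3, 0.5]
width: 0.0942
finger_force: 0.0
```

Run:
```python
from h import *
np.set_printoptions(precision=4,suppress=True)
o=robot.get_obs(); print(o['tool_pos'],o['ee_rot'],o['width'])
im=robot.snapshot('wrist'); cv2.imwrite('pics/w3.png',cv2.resize(im[60:300,130:430],None,fx=2.6,fy=2.4,interpolation=cv2.INTER_CUBIC))
```

```text
[ 0.6543 -0.0154  0.2124] [-3.1372  0.      1.4301] 0.09415172363387338
```

View pics/w3.png

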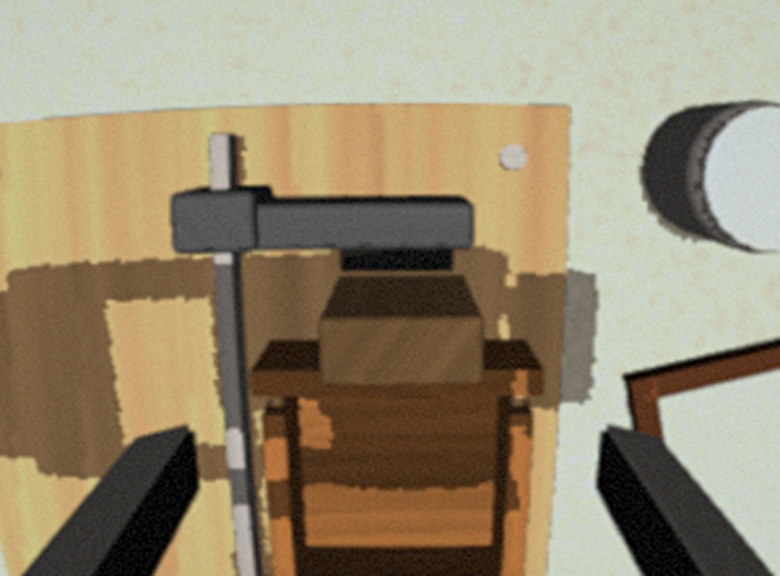

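The block stands free between pad and panel (top at u 320–482, pad at 342–453). Next I move over to the trigger.

Emit:
{"name": "carry_out", "arguments": {"increments": [[255,[-30,-31,0],0],[255,[-30,-31,0],0],[255,[-30,-31,0],0],[255,[-30,-32,0],0],[255,[-29,-32,0],0],[255,[0,0,0],0],[255,[0,0,0],0],[255,[0,0,0],0]]}}

```text
time: 8.7
tool_pos: [0.4797, -0.1406, 0.2133]
ee_rot: [3.141, -0.0, 1.431]
wrist_force: [-0.4, -0.4, -0.1]
width: 0.0334
finger_force: 0.0
```

Run:
```python
from h import *
np.set_printoptions(precision=4,suppress=True)
o=robot.get_obs(); print(o['tool_pos'],o['ee_rot'],o['width'])
snap('wrist','w4.png',None,1.4)
```

```text
[ 0.4797 -0.1406  0.2133] [ 3.1408 -0.0004  1.4308] 0.03343615099448706
```

View pics/w4.png

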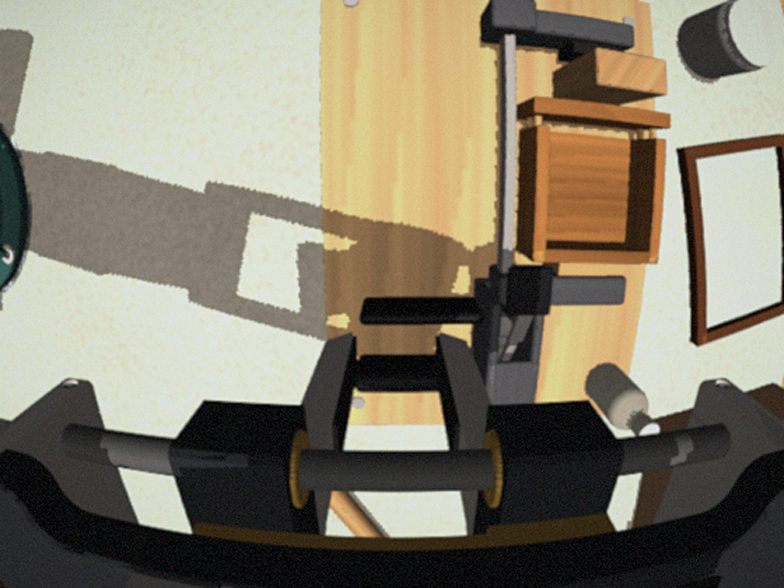

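The wrist picture shows the trigger band (u 362–480, v 297–323), the grip behind it at v 357–390, the release paddle at (525,288), and the bar at u≈508.

Run:
```python
from h import *
np.set_printoptions(precision=4,suppress=True)
im=cv2.imread('pics/w4.png'); g=cv2.cvtColor(im,cv2.COLOR_BGR2GRAY)
print(g[290:335,400].tolist())
c=robot.get_calibration('wrist'); o=robot.get_obs(); t=o['tool_pos']; yaw=o['ee_rot'][2]
tx=np.array([np.cos(yaw),np.sin(yaw)]);ty=np.array([np.sin(yaw),-np.cos(yaw)])
def q(n,u,v,z): p=atz('wrist',u/1.4,v/1.4,z,c); d=p[:2]-t[:2]; print(n,p,'tool xy mm',1000*d@tx,1000*d@ty)
for n,u,v,z in [('tr outer bot',368,297,.02),('tr outer top tip',362,308,.068),('tr top inner tip',362,322,.068),('tr root',478,308,.068),('bodyL',487,290,.09),('grip tip',357,372,.068),('rel1',503,268,.111),('rel2',552,266,.111),('rel3',549,312,.111),('rel4',500,308,.111),('bar',508,150,.05),('bar',512,50,.05)]: q(n,u,v,z)
```

```text
[115, 115, 117, 119, 119, 110, 83, 49, 18, 3, 3, 1, 11, 13, 1, 0, 8, 17, 8, 6, 8, 14, 12, 7, 6, 15, 18, 19, 22, 31, 28, 17, 15, 24, 54, 91, 112, 119, 116, 116, 115, 117, 118, 115, 116]
tr outer bot [ 0.453  -0.1654  0.02  ] tool xy mm -28.44357088001373 -23.129624624826018
tr outer top tip [ 0.4525 -0.1592  0.068 ] tool xy mm -22.360514825559687 -24.538954179981445
tr top inner tip [ 0.4508 -0.1697  0.068 ] tool xy mm -33.00586472432032 -24.783872729379915
tr root [ 0.5352 -0.171   0.068 ] tool xy mm -22.530000173749233 59.02252230944126
bodyL [ 0.5392 -0.1516  0.09  ] tool xy mm -2.838038886701801 60.27139343861039
grip tip [ 0.4404 -0.2089  0.068 ] tool xy mm -73.21997274686665 -29.625164974760544
rel1 [ 0.5468 -0.1326  0.111 ] tool xy mm 17.03733093886717 65.19092416770447
rel2 [ 0.5786 -0.1355  0.111 ] tool xy mm 18.59428464318157 97.1139302282407
rel3 [ 0.5752 -0.1656  0.111 ] tool xy mm -11.624297367984502 97.9248373074914
rel4 [ 0.5429 -0.158   0.111 ] tool xy mm -8.644283212209247 64.88183610695161
bar [ 0.5725 -0.0616  0.05  ] tool xy mm 90.96178216145049 80.77644947479756
bar [0.5862 0.0128 0.05  ] tool xy mm 166.52394887560007 83.95868650093098
```

Emit:
{"name": "carry_out", "arguments": {"increments": [[255,[0,-20,0],0],[255,[0,0,0],0],[255,[0,0,40],0],[255,[0,0,40],0],[255,[0,0,40],0],[255,[0,0,30],0],[255,[0,0,8],0],[255,[0,0,0],0]]}}

```text
time: 9.55
tool_pos: [0.4591, -0.1375, 0.054]
ee_rot: [-3.139, -0.001, 1.431]
wrist_force: [-1.1, 0.3, -0.0]
width: 0.0005
finger_force: 0.0
```

Emit:
{"name": "carry_out", "arguments": {"increments": [[255,[-6,0,0],0],[255,[-6,0,0],0],[255,[0,0,0],0]]}}

```text
time: 9.85
tool_pos: [0.4588, -0.1515, 0.0571]
ee_rot: [3.138, 0.001, 1.429]
wrist_force: [0.1, 0.9, -0.2]
width: 0.0004
finger_force: 0.0
```

Emit:
{"name": "carry_out", "arguments": {"increments": [[255,[-6,0,0],0],[255,[-6,0,0],0],[255,[0,0,0],0]]}}

```text
time: 10.15
tool_pos: [0.4562, -0.1625, 0.0558]
ee_rot: [3.14, -0.0, 1.429]
wrist_force: [0.4, 1.8, 0.1]
width: 0.0006
finger_force: 1.1
```

Emit:
{"name": "carry_out", "arguments": {"increments": [[255,[-4,0,0],0],[255,[-4,0,0],0],[255,[0,0,0],0]]}}

```text
time: 10.45
tool_pos: [0.4548, -0.1701, 0.0552]
ee_rot: [3.141, -0.0, 1.43]
wrist_force: [0.7, 3.3, 0.8]
width: 0.0005
finger_force: 1.5
```

Emit:
{"name": "carry_out", "arguments": {"increments": [[255,[-6,0,0],0],[255,[-6,0,0],0],[255,[0,0,0],0]]}}

```text
time: 10.75
tool_pos: [0.4534, -0.1806, 0.0548]
ee_rot: [3.141, -0.003, 1.43]
wrist_force: [2.7, 6.9, 1.1]
width: 0.0008
finger_force: 3.0
```

Emit:
{"name": "carry_out", "arguments": {"increments": [[255,[-4,0,0],0],[255,[0,0,0],0]]}}

```text
time: 10.95
tool_pos: [0.4528, -0.1841, 0.0547]
ee_rot: [3.142, -0.004, 1.43]
wrist_force: [2.5, 5.6, 1.1]
width: 0.0004
finger_force: 2.9
```

Emit:
{"name": "carry_out", "arguments": {"increments": [[255,[-4,0,0],0],[255,[0,0,0],0]]}}

```text
time: 11.15
tool_pos: [0.452, -0.188, 0.0546]
ee_rot: [-3.141, -0.004, 1.431]
wrist_force: [2.2, 6.5, 1.7]
width: 0.0003
finger_force: 2.9
```

Emit:
{"name": "carry_out", "arguments": {"increments": [[255,[-3,0,0],0],[255,[0,0,0],0]]}}

```text
time: 11.35
tool_pos: [0.4514, -0.1909, 0.0544]
ee_rot: [-3.14, -0.004, 1.431]
wrist_force: [2.6, 7.9, 0.2]
width: 0.0003
finger_force: 2.8
```

Emit:
{"name": "carry_out", "arguments": {"increments": [[255,[-3,0,0],0],[255,[0,0,0],0]]}}

```text
time: 11.55
tool_pos: [0.4509, -0.1926, 0.0543]
ee_rot: [-3.14, -0.007, 1.431]
wrist_force: [1.5, 9.8, 1.4]
width: 0.0002
finger_force: 4.0
```

Emit:
{"name": "carry_out", "arguments": {"increments": [[255,[-2,0,0],0],[255,[0,0,0],0]]}}

```text
time: 11.75
tool_pos: [0.4509, -0.1928, 0.0543]
ee_rot: [-3.14, -0.01, 1.431]
wrist_force: [3.4, 14.0, 2.1]
width: 0.0004
finger_force: 6.0
```

Emit:
{"name": "carry_out", "arguments": {"increments": [[255,[14,0,0],0],[255,[14,0,0],0],[255,[14,0,0],0],[255,[0,0,0],0],[255,[-14,0,0],0],[255,[-10,0,0],0],[255,[-6,0,0],0],[255,[0,0,0],0]]}}

```text
time: 12.55
tool_pos: [0.4536, -0.1854, 0.0553]
ee_rot: [3.139, -0.003, 1.429]
wrist_force: [3.2, 7.1, -1.0]
width: 0.0005
finger_force: 3.0
```

Emit:
{"name": "carry_out", "arguments": {"increments": [[255,[-5,0,0],0],[255,[-4,0,0],0],[255,[-2,0,0],0],[255,[-1,0,0],0],[255,[0,0,0],0]]}}

```text
time: 13.05
tool_pos: [0.4526, -0.1925, 0.0552]
ee_rot: [3.139, -0.013, 1.431]
wrist_force: [5.0, 17.1, 2.2]
width: 0.0005
finger_force: 7.5
```

Emit:
{"name": "carry_out", "arguments": {"increments": [[255,[14,0,0],0],[255,[14,0,0],0],[255,[14,0,0],0],[255,[0,0,0],0],[255,[-14,0,0],0],[255,[-10,0,0],0],[255,[-6,0,0],0],[255,[0,0,0],0]]}}

```text
time: 13.85
tool_pos: [0.4544, -0.1843, 0.0554]
ee_rot: [3.138, -0.006, 1.43]
wrist_force: [3.6, 8.7, -0.3]
width: 0.0003
finger_force: 4.1
```

Emit:
{"name": "carry_out", "arguments": {"increments": [[255,[-5,0,0],0],[255,[-4,0,0],0],[255,[-2,0,0],0],[255,[0,0,0],0]]}}

```text
time: 14.25
tool_pos: [0.4528, -0.1923, 0.0552]
ee_rot: [3.139, -0.011, 1.431]
wrist_force: [5.1, 16.2, 1.0]
width: 0.0004
finger_force: 6.7
```

```bash
cat > trk.py <<'E'
from h import *
ref=cv2.resize(cv2.imread('pics/scene0.png'),(560,420),interpolation=cv2.INTER_AREA)
cur=robot.snapshot('scene'); cv2.imwrite('pics/cur.png',cur)
ey=np.array([.137,.99,0])
for n,(x0,y0,x1,y1),z in [('jawhead',(254,228,276,250),.062),('jawend',(284,250,300,274),.062),('panelR',(278,272,290,298),.05),('drawerfix',(205,270,232,300),.05)]:
    t=ref[y0:y1,x0:x1]; m=18
    r=cv2.matchTemplate(cur[y0-m:y1+m,x0-m:x1+m],t,cv2.TM_CCOEFF_NORMED); _,s,_,(u,v)=cv2.minMaxLoc(r)
    def sub(a,i): 
        return i+(0 if i in(0,len(a)-1) else .5*(a[i-1]-a[i+1])/(a[i-1]-2*a[i]+a[i+1]))
    u=sub(r[v,:],u);v2=sub(r[:,int(round(u))],v)
    c=((x0+x1)/2,(y0+y1)/2); d=atz('scene',c[0]+u-m,c[1]+v2-m,z)-atz('scene',*c,z)
    print(n,'score %.2f'%s,'shift along y mm %.1f'%(1000*d@ey),'x %.1f'%(1000*(d@[.99,-.137,0])))
E
python3 trk.py
```

```text
jawhead score 0.65 shift along y mm -2.3 x 49.8
jawend score 0.91 shift along y mm -20.1 x 0.2
panelR score 0.89 shift along y mm -11.4 x 2.5
drawerfix score 1.00 shift along y mm 0.0 x -0.0
```

Emit:
{"name": "carry_out", "arguments": {"increments": [[255,[14,0,0],0],[255,[14,0,0],0],[255,[13,0,0],0],[255,[0,0,0],0],[255,[-14,0,0],0],[255,[-8,0,0],0],[255,[-3,0,0],0],[255,[0,0,0],0]]}}

```text
time: 15.1
tool_pos: [0.4556, -0.1761, 0.0554]
ee_rot: [3.138, -0.012, 1.43]
wrist_force: [5.6, 17.5, 1.8]
width: 0.0005
finger_force: 8.0
```

Emit:
{"name": "carry_out", "arguments": {"increments": [[255,[-3,0,0],0],[255,[0,0,0],0]]}}

```text
time: 15.3
tool_pos: [0.4556, -0.1775, 0.0554]
ee_rot: [3.137, -0.015, 1.431]
wrist_force: [7.7, 20.2, 2.2]
width: 0.0006
finger_force: 9.5
```

Emit:
{"name": "carry_out", "arguments": {"increments": [[255,[-3,0,0],0],[255,[0,0,0],0]]}}

```text
time: 15.5
tool_pos: [0.4557, -0.1791, 0.0554]
ee_rot: [3.137, -0.018, 1.432]
wrist_force: [9.2, 23.9, 1.2]
width: 0.0008
finger_force: 11.0
```

Emit:
{"name": "carry_out", "arguments": {"increments": [[255,[-2,0,0],0],[255,[0,0,0],0]]}}

```text
time: 15.7
tool_pos: [0.4558, -0.1801, 0.0554]
ee_rot: [3.136, -0.02, 1.432]
wrist_force: [9.2, 25.5, 2.4]
width: 0.0003
finger_force: 12.0
```

```bash
python3 trk.py
python3 - <<'E'
import cv2
c=cv2.imread('pics/cur.png')[195:335,190:320]
cv2.imwrite('pics/v10.png',cv2.resize(c,None,fx=4.2,fy=4.2,interpolation=cv2.INTER_CUBIC))
E
```

```text
jawhead score 0.66 shift along y mm -2.9 x 49.7
jawend score 0.92 shift along y mm -20.6 x 0.3
panelR score 0.90 shift along y mm -11.6 x 2.5
drawerfix score 1.00 shift along y mm 0.0 x -0.0
```

View pics/v10.png

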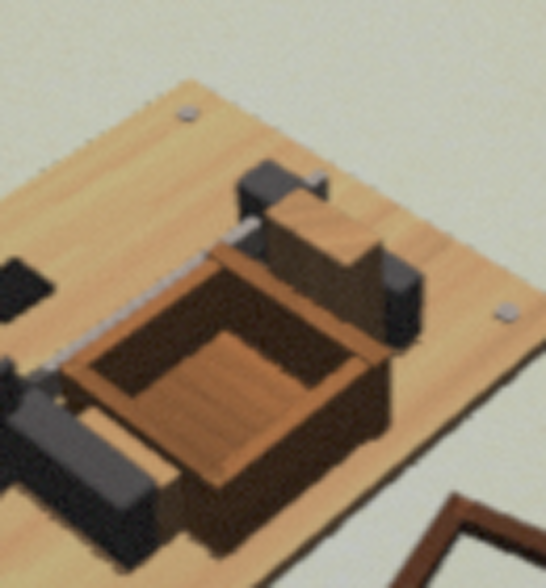

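The front is flush on the drawer, with the block gripped between it and the jaw and the trigger stiff well short of the bumper. Now I back off and go to the release.

Emit:
{"name": "carry_out", "arguments": {"increments": [[255,[12,0,0],0],[255,[12,0,0],0],[255,[12,0,0],0],[255,[0,0,-40],0],[255,[0,0,-45],0],[255,[0,0,-40],0],[255,[0,0,0],0],[255,[0,0,0],0]]}}

```text
time: 16.55
tool_pos: [0.4579, -0.1543, 0.1817]
ee_rot: [3.138, 0.003, 1.429]
wrist_force: [0.3, 0.1, -0.3]
width: 0.0004
finger_force: 0.0
```

Emit:
{"name": "carry_out", "arguments": {"increments": [[255,[6,35,0],0],[255,[6,35,0],0],[255,[6,35,0],0],[255,[0,0,30],0],[255,[0,0,15],0],[255,[0,0,5],0],[255,[0,0,0],0]]}}

```text
time: 17.25
tool_pos: [0.562, -0.1498, 0.1282]
ee_rot: [-3.138, -0.001, 1.43]
wrist_force: [-0.8, -1.1, 0.4]
width: 0.0007
finger_force: 0.0
```

Emit:
{"name": "carry_out", "arguments": {"increments": [[255,[0,0,5],0],[255,[0,0,0],0]]}}

```text
time: 17.45
tool_pos: [0.5635, -0.1502, 0.1258]
ee_rot: [3.14, 0.0, 1.43]
wrist_force: [-0.3, -0.1, -0.1]
width: 0.0004
finger_force: 0.0
```

Emit:
{"name": "carry_out", "arguments": {"increments": [[255,[0,0,3],0],[255,[0,0,0],0]]}}

```text
time: 17.65
tool_pos: [0.5642, -0.1497, 0.1237]
ee_rot: [3.139, -0.001, 1.43]
wrist_force: [-1.3, 1.9, 6.7]
width: 0.0004
finger_force: 3.3
```

Contact at tips z≈0.110, as expected. Pressing down.

Emit:
{"name": "carry_out", "arguments": {"increments": [[255,[0,0,3],0],[255,[0,0,3],0],[255,[0,0,0],0]]}}

```text
time: 17.95
tool_pos: [0.5649, -0.1474, 0.1183]
ee_rot: [3.138, -0.005, 1.431]
wrist_force: [0.1, 7.4, 7.7]
width: 0.0005
finger_force: 4.4
```

Emit:
{"name": "carry_out", "arguments": {"increments": [[255,[0,0,2],0],[255,[0,0,0],0],[255,[0,0,0],0],[255,[0,0,0],0]]}}

```text
time: 18.35
tool_pos: [0.565, -0.1468, 0.1169]
ee_rot: [3.138, -0.006, 1.432]
wrist_force: [-1.3, 8.8, 8.5]
width: 0.0005
finger_force: 5.1
```

```bash
python3 trk.py
```

```text
jawhead score 0.69 shift along y mm -0.1 x 53.1
jawend score 1.00 shift along y mm 0.1 x 0.1
panelR score 0.89 shift along y mm -8.5 x 0.2
drawerfix score 0.87 shift along y mm 0.1 x -0.6
```

Emit:
{"name": "carry_out", "arguments": {"increments": [[255,[0,0,-10],0],[255,[0,0,-20],0],[255,[0,0,-40],0],[255,[0,0,-40],0],[255,[-40,-20,0],0],[255,[-40,-20,0],0],[255,[0,0,0],0],[255,[0,0,0],0]]}}

```text
time: 19.2
tool_pos: [0.5123, -0.2244, 0.2243]
ee_rot: [3.141, -0.0, 1.428]
wrist_force: [-0.0, 0.9, 0.1]
width: 0.0003
finger_force: 0.0
```

```bash
python3 trk.py
python3 - <<'E'
from h import *
a=cv2.resize(cv2.imread('pics/v10.png'),(130,140),interpolation=cv2.INTER_AREA); b=cv2.imread('pics/cur.png')[195:335,190:320]
for n,(x0,y0,x1,y1) in dict(block=(64,46,92,80),panel=(50,58,94,108),drawer=(20,80,90,130)).items():
    m=5; r=cv2.matchTemplate(b[y0-m:y1+m,x0-m:x1+m],a[y0:y1,x0:x1],cv2.TM_CCOEFF_NORMED); print(n,cv2.minMaxLoc(r)[1],np.array(cv2.minMaxLoc(r)[3])-m)
s=cv2.resize(cv2.imread('pics/scene0.png'),(560,420),interpolation=cv2.INTER_AREA); c=cv2.imread('pics/cur.png')
for n,(x0,y0,x1,y1) in dict(offcut=(265,160,292,190),jar=(315,140,350,180),glue=(172,325,202,378)).items():
    m=5; r=cv2.matchTemplate(c[y0-m:y1+m,x0-m:x1+m],s[y0:y1,x0:x1],cv2.TM_CCOEFF_NORMED); print(n,cv2.minMaxLoc(r)[1],np.array(cv2.minMaxLoc(r)[3])-m)
o=robot.get_obs(); print(o['tool_pos'],o['wrist_force'],o['time'])
E
```

```text
jawhead score 0.69 shift along y mm -0.0 x 53.0
jawend score 1.00 shift along y mm 0.2 x 0.1
panelR score 0.89 shift along y mm -8.5 x 0.1
drawerfix score 1.00 shift along y mm 0.0 x -0.1
block 0.8619806170463562 [0 0]
panel 0.9370588064193726 [0 0]
drawer 0.9975578784942627 [0 0]
offcut 0.9977128505706787 [0 0]
jar 0.9031968116760254 [0 0]
glue 0.9308868646621704 [0 0]
[ 0.51273205 -0.22360468  0.22408927] [-0.37902017 -0.03897761  0.32420574] 19.25
```

```bash
python3 -c "from bench import robot; print(robot.close_job())"
```

```text
the job is handed in; nothing more can be done
None
```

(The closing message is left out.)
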